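# Set the reorder tags in front of the parts bins

### The arm

A 7-joint arm with a two-finger parallel gripper is mounted at the origin on the work surface. World frame = base frame: x ahead of the robot, y to its left, z up, the work surface at z = 0. Lengths are in m, angles in rad, forces in N, time in s.
With the tool pointing down it reaches from about 0.425 to 0.95 m from the base axis. Payload 4.7 kg.
Tool frame: the origin (TCP) lies at the very end of the fingers, on their centre line; the grasp point (between the pads) lies 19 mm behind it; z points along the fingers, y is the line along which they close (so a half turn about z gives the same grasp; the last joint's range is limited). The gripper opens to 85 mm and grips with 20 to 120 N. Pads are 22 mm wide; open, the fingers measure 114 mm over their backs; the gripper's body (76 mm by 85 mm) begins 54 mm behind the grasp point. The pads swing forward as they close: fully open they stand 13 mm farther back than shut.
Start: joints at [1.252, 0.469, -0.049, 1.532, 0.024, 1.141, -0.082], TCP at [0.193, -0.647, 0.231] pointing down, gripper open.
Joint ranges: [-2.59, 2.59], [-0.33, 1.99], [-1.39, 1.29], [0.1, 2.45], [-1.04, 4.18], [0.21, 1.99], [-2.66, 2.66]. Speed limits (rad/s): [2.57, 2.57, 3.14, 3.14, 3.14, 3.14, 3.14].

### API

Orientations are given as a 3x3 rotation matrix whose columns are the frame's x, y, z axes.
In Python, from rig import r gives the robot as it stands.
- The arm moves only by the tool move_arm, never from a script. Its argument "moves" is one flat list of numbers, 6 for each row, row after row: the shift along the world's x, y, z normalised to -1 to 1, where 1 is 200 mm, then the turn, a rotation vector about the world's x, y, z normalised to -1 to 1, where 1 is 180 degrees. A call has 1 to 10 rows; each row shifts and turns the commanded pose from where the row before left it; what a row does not reach is not made up. A row lasts 1/8 s, in which the tool goes at most 62.5 mm and 10.7 degrees, less where a joint would pass 70% of its speed; a pose out of reach is approached as far as the arm can. A call with a number of a shift or a turn outside -1 to 1 is refused whole. A call with a gripper value outside its range is refused whole. "claw" is the opening, from 0 (shut) to 1 (fully open), set as the call begins (left out, the last holds). The fingers move at their own pace and stop on an object; the grip force is fixed at half the most. Time passes only in rows, so rows that do not move let the fingers close. It gives the time, the measured TCP pose, the force, the opening and the grip force at its end, in the units of the state.
- r.state(): the state, without advancing time (a new reading comes with each control period).
- r.get_image(name): name is "scene" or "top"; returns a dict with "image" (480x640x3 uint8, red, green, blue), "depth" (480x640 float32, m along the optical axis (not along the pixel's ray), 0 where there is no reading), "intrinsics" (3x3 intrinsics, pixels), "view" (4x4, takes a point from world to camera coordinates). Camera axes: x right, y down, z forward; pixel columns grow to the right and rows downward; lengths in m; the calibration is good to about 2 mm. A picture is of the moment at which its call begins.
- r.close_job(): hands the job in; it is judged then, once.
The state is a dict: "t": time; "qpos": joint angles; "joint_vel": joint speeds; "joint_torque": joint torques, N m; "tcp_pos": TCP position; "eef_rot": TCP orientation; "wrist_force": force on the tool from outside, world axes, zero at the start; "torque": the same for the moment, N m; "opening": finger opening in m; "gripper_force": force on a finger pad.
Only numpy, scipy, OpenCV 4.12 (cv2) and the standard library are available. Lean on these libraries where they do the work, as an engineer would, in place of code of your own. Each camera call takes 0.05 s, during which the arm holds its last target. There are 200 camera calls.

### The job

On the reorder board, only the full bins should show green: a full bin's tag must lie green face up and a nearly empty bin's tag red face up. With a light push of the fingertips, flip each hinged tag that shows the wrong colour right over to its other stop, and leave the tags that are already right as they are. Do not pinch or force the tags, and do not pick up or shift the bins or anything else around the board.

Things in the scene. Friction and masses are not known exactly. Their poses are not given: they have to be found in the camera images.
- bin_bushes: blue open-fronted picking bin, 110 deep (x) x 86 wide (y) x 58 high, standing loose on the board straight behind one of the tags; holds brass bushes, heaped to the rim: a FULL bin. Parts reach at most 75 above the bin's foot. Origin: foot of its low front wall, mid-width; x points to its back, the front faces the tags. The order of the bins along the board changes.
- bin_bolts: blue open-fronted picking bin, 110 deep (x) x 86 wide (y) x 58 high, standing loose on the board straight behind one of the tags; holds steel bolts, heaped to the rim: a FULL bin. Parts reach at most 75 above the bin's foot. Origin: foot of its low front wall, mid-width; x points to its back, the front faces the tags. The order of the bins along the board changes.
- bin_nuts: blue open-fronted picking bin, 110 deep (x) x 86 wide (y) x 58 high, standing loose on the board straight behind one of the tags; holds only two dark steel nuts left on its floor: a LOW bin. Parts reach at most 75 above the bin's foot. Origin: foot of its low front wall, mid-width; x points to its back, the front faces the tags. The order of the bins along the board changes.
- bin_rivets: blue open-fronted picking bin, 110 deep (x) x 86 wide (y) x 58 high, standing loose on the board straight behind one of the tags; holds only two copper rivets left on its floor: a LOW bin. Parts reach at most 75 above the bin's foot. Origin: foot of its low front wall, mid-width; x points to its back, the front faces the tags. The order of the bins along the board changes.
- board: the reorder board: plywood 12 thick, 335 (x) x 420 (y), fixed on the bench. Along y runs a hinge rail with four tags 95 apart; the row of four bins stands behind it (+x, away from the robot), their fronts 135 from the hinge line, against a strip 10 high. Origin: underside, below the middle of the rail; x points from rail to bins.
- rail_a: fixed hinge rail segment under tag a, 30 (x) x 94 (y), highest metal 45 above the bench. Origin: centre of its underside, 12 above the bench on the board's top; the tag's hinge line runs along y, 29 straight above it (41 above the bench). Its x axis is level and points from the robot's side to the bin this tag speaks for, straight ahead (its front 135 away, within a few mm sideways).
- tag_a (a joint): tag a: slick plastic plate 60 wide, 74 from hinge to edge, 4 thick, 40 g, turning over like a page. 0 = red face up, leaning to the robot's side (-x) on its stop, 35 degrees above level; 1.92 rad = green face up, leaning to the bin's side (+x) on its stop, 35 degrees above level; upright at 0.96. Past upright it falls onto the other stop by its own weight.
- rail_b: fixed hinge rail segment under tag b, 30 (x) x 94 (y), highest metal 45 above the bench. Origin: centre of its underside, 12 above the bench on the board's top; the tag's hinge line runs along y, 29 straight above it (41 above the bench). Its x axis is level and points from the robot's side to the bin this tag speaks for, straight ahead (its front 135 away, within a few mm sideways).
- tag_b (a joint): tag b: slick plastic plate 60 wide, 74 from hinge to edge, 4 thick, 40 g, turning over like a page. 0 = red face up, leaning to the robot's side (-x) on its stop, 35 degrees above level; 1.92 rad = green face up, leaning to the bin's side (+x) on its stop, 35 degrees above level; upright at 0.96. Past upright it falls onto the other stop by its own weight.
- rail_c: fixed hinge rail segment under tag c, 30 (x) x 94 (y), highest metal 45 above the bench. Origin: centre of its underside, 12 above the bench on the board's top; the tag's hinge line runs along y, 29 straight above it (41 above the bench). Its x axis is level and points from the robot's side to the bin this tag speaks for, straight ahead (its front 135 away, within a few mm sideways).
- tag_c (a joint): tag c: slick plastic plate 60 wide, 74 from hinge to edge, 4 thick, 40 g, turning over like a page. 0 = red face up, leaning to the robot's side (-x) on its stop, 35 degrees above level; 1.92 rad = green face up, leaning to the bin's side (+x) on its stop, 35 degrees above level; upright at 0.96. Past upright it falls onto the other stop by its own weight.
- rail_d: fixed hinge rail segment under tag d, 30 (x) x 94 (y), highest metal 45 above the bench. Origin: centre of its underside, 12 above the bench on the board's top; the tag's hinge line runs along y, 29 straight above it (41 above the bench). Its x axis is level and points from the robot's side to the bin this tag speaks for, straight ahead (its front 135 away, within a few mm sideways).
- tag_d (a joint): tag d: slick plastic plate 60 wide, 74 from hinge to edge, 4 thick, 40 g, turning over like a page. 0 = red face up, leaning to the robot's side (-x) on its stop, 35 degrees above level; 1.92 rad = green face up, leaning to the bin's side (+x) on its stop, 35 degrees above level; upright at 0.96. Past upright it falls onto the other stop by its own weight.
- bushing: bystander, loose: brass bush 18 dia x 22 high standing on the board in the gap between tags and bins. Origin: centre of its underside.
- big_nut: bystander, loose: steel hexagon nut 26 across x 12 high lying on the board on the robot's side of the rail, between two tags. Origin: centre of its underside.
- drink_can: bystander, loose: red drink can 66 dia x 115 high, on the bench to the left. Origin: centre of its underside.
- jar: bystander, loose: amber glass jar 72 dia x 85 high with brass lid, on the bench to the right. Origin: centre of its underside.
- file: bystander, loose: flat file with wooden handle, 300 long, 24 high, lying on the bench to the right of the board, pointing away from the robot; x axis along the blade, origin at the blade's root on the bench.
- bottle: bystander, loose: clear bottle 68 dia x 200 high, far left. Origin: centre of its underside.
- tin: bystander, loose: low grey tin 80 dia x 35 high, far right. Origin: centre of its underside.
- tag_a_edge (a point): middle of tag a's free edge, a white bead 6 thick, 77 from the hinge line. At rest it hangs 63 to one side of the hinge line, 85 above the bench, with open air below and outside it. A fingertip let down outside it until its end is 10-25 below the edge, then moved across to the hinge line, rising with the edge, turns the tag over with under 3 N.
- tag_b_edge (a point): middle of tag b's free edge, a white bead 6 thick, 77 from the hinge line. At rest it hangs 63 to one side of the hinge line, 85 above the bench, with open air below and outside it. A fingertip let down outside it until its end is 10-25 below the edge, then moved across to the hinge line, rising with the edge, turns the tag over with under 3 N.
- tag_c_edge (a point): middle of tag c's free edge, a white bead 6 thick, 77 from the hinge line. At rest it hangs 63 to one side of the hinge line, 85 above the bench, with open air below and outside it. A fingertip let down outside it until its end is 10-25 below the edge, then moved across to the hinge line, rising with the edge, turns the tag over with under 3 N.
- tag_d_edge (a point): middle of tag d's free edge, a white bead 6 thick, 77 from the hinge line. At rest it hangs 63 to one side of the hinge line, 85 above the bench, with open air below and outside it. A fingertip let down outside it until its end is 10-25 below the edge, then moved across to the hinge line, rising with the edge, turns the tag over with under 3 N.

How it is judged:
By the outcome, as a careful person would: the job done as asked, in the order asked, and still so for the second after the job is handed in, with the robot touching nothing.
It also fails if it takes over 45 s, if anything falls off the work surface, if the arm or the gripper's body presses on something with over 40 N, if the wrist force passes 120 N, or if a joint passes its speed limit or range.

## Working session

There is one attempt and no reset: what is moved stays moved. The work goes in short steps, Python scripts to look and compute and a tool call to move; the robot and the scene stay as the last step left them, time stands still between calls to the robot, and variables do not carry over. Pictures are saved under pics/ and viewed, at most 10 in all, crops included, and the job is handed in when it is done.

Besides the shell and the picture viewer there is one more tool, called after "Call:" in YAML: its name, and indented under it one key for each argument. move_arm: Moves the arm, as the interface text tells. Scaled input: -1 to 1 covers 200 mm each way for a shift and 180 degrees each way for a turn. Its arguments: {"type":"object","properties":{"moves":{"type":"array","items":{"type":"number","minimum":-1,"maximum":1}},"claw":{"type":"number"}},"required":["moves"]}

```bash
mkdir -p pics; cat > h.py <<'E'
import numpy as np,cv2
from rig import r
def grab(n,f=None):
    d=r.get_image(n)
    np.savez('%s.npz'%n,**d)
    if f: cv2.imwrite('pics/'+f,d['image'][:,:,::-1])
    return d
def pts(d):
    K=d['intrinsics'];V=np.linalg.inv(d['view']);z=d['depth']
    v,u=np.mgrid[:480,:640]
    p=np.stack([(u-K[0,2])/K[0,0]*z,(v-K[1,2])/K[1,1]*z,z,np.ones_like(z)],-1)
    return (p@V.T)[...,:3]
E
python3 - <<'E'
from h import *
for n in('scene','top'):
    d=grab(n,n+'0.png'); print(n,np.linalg.inv(d['view'])[:3].round(3).tolist(),d['intrinsics'][0,0])
s=r.state();print(s['t'],s['tcp_pos'],s['eef_rot'],s['opening'])
E
```

```text
scene [[-0.54, 0.594, -0.597, 1.362], [0.842, 0.363, -0.4, 0.466], [-0.021, -0.718, -0.696, 0.987]] 505.1605322791385
top [[0.009, -0.998, 0.059, 0.5], [-1.0, -0.01, -0.027, -0.027], [0.027, -0.059, -0.998, 1.285]] 475.2898156066853
0.1 [ 0.19272475 -0.64637448  0.23038245] [[ 9.58300830e-01  2.85760715e-01 -5.77065494e-04]
 [ 2.85761283e-01 -9.58299462e-01  1.62152425e-03]
 [-8.96336241e-05 -1.71881101e-03 -9.99998519e-01]] 0.08510170089209491
```

View pics/scene0.png

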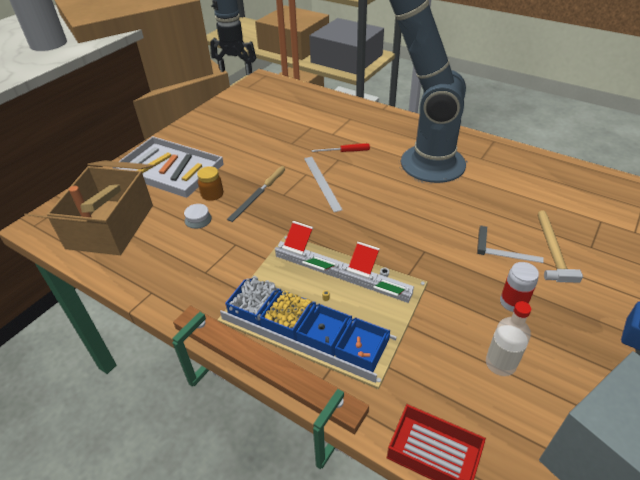

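View pics/top0.png

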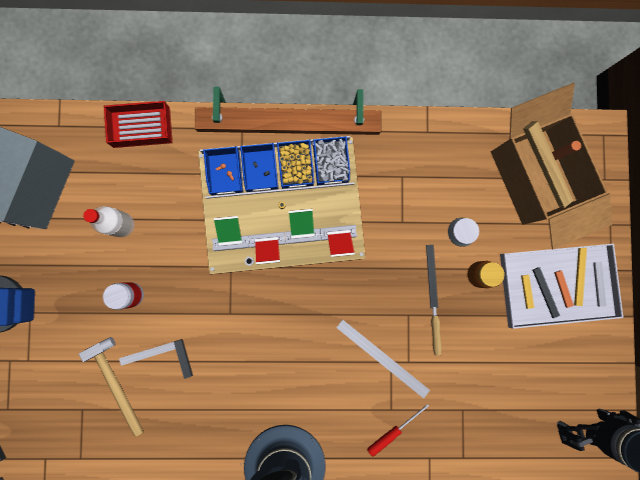

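Scene and top views agree. In the top view, left to right, the tags are:

| Tag (top-view pixel) | Shows | Bin behind it |
|---|---|---|
| (228,230) | green | rivets, low: **wrong** |
| (267,250) | red | nuts, low: right |
| (301,222) | green | bushes, full: right |
| (341,243) | red | bolts, full: **wrong** |

The loose nut is at (249,261) and the bush at (282,205).

```bash
python3 - <<'E'
from h import *
for n in('top','scene'):
    d=np.load(n+'.npz');P=pts(d);hsv=cv2.cvtColor(d['image'],cv2.COLOR_RGB2HSV)
    H,S,V=[hsv[...,i].astype(int) for i in range(3)]
    reg=(P[...,0]>.35)&(P[...,0]<.8)&(abs(P[...,1])<.3)&(P[...,2]>.03)&(P[...,2]<.12)
    for c,m in(('red',((H<6)|(H>174))&(S>170)&(V>90)),('green',(H>50)&(H<85)&(S>120)),('blue',(H>105)&(H<125)&(S>150))):
        k,l,st,ce=cv2.connectedComponentsWithStats((m&reg).astype(np.uint8))
        for i in range(1,k):
            if st[i,4]>60:
                q=P[l==i];w=q-q.mean(0);
                print(n,c,st[i].tolist(),'mean',q.mean(0).round(4),'lo',np.percentile(q,2,0).round(3),'hi',np.percentile(q,98,0).round(3),'n',np.linalg.svd(w,full_matrices=False)[2][2].round(3))
E
python3 - <<'E'
import cv2
a=cv2.imread('pics/top0.png')[130:280,190:375];cv2.imwrite('pics/c.png',cv2.resize(a,None,fx=4,fy=4,interpolation=cv2.INTER_CUBIC))
E
```

```text
top red [328, 233, 26, 22, 444] mean [ 0.5849 -0.1367  0.0665] lo [ 0.559 -0.165  0.047] hi [ 0.611 -0.108  0.085] n [-0.572 -0.063 -0.818]
top red [256, 240, 23, 22, 445] mean [0.5642 0.0519 0.0661] lo [0.539 0.023 0.047] hi [0.59  0.079 0.085] n [-0.576 -0.067 -0.815]
top green [290, 211, 23, 24, 489] mean [ 0.6368 -0.0355  0.0662] lo [ 0.611 -0.064  0.047] hi [ 0.662 -0.007  0.085] n [-0.578 -0.057  0.814]
top green [215, 218, 26, 24, 505] mean [0.616  0.1531 0.0662] lo [0.591 0.125 0.048] hi [0.642 0.181 0.085] n [-0.574 -0.049  0.818]
top blue [205, 159, 25, 35, 146] mean [0.7516 0.2033 0.054 ] lo [0.715 0.157 0.031] hi [0.797 0.213 0.076] n [-0.317  0.929 -0.193]
top blue [231, 159, 11, 33, 92] mean [0.7542 0.1279 0.0591] lo [0.722 0.122 0.035] hi [0.797 0.144 0.076] n [-0.025  0.989  0.142]
top blue [242, 159, 36, 32, 130] mean [0.7498 0.0952 0.0526] lo [0.726 0.031 0.031] hi [0.797 0.118 0.075] n [ 0.307  0.052 -0.95 ]
top blue [279, 161, 35, 27, 93] mean [ 0.7505 -0.0062  0.0534] lo [ 0.736 -0.064  0.032] hi [0.792 0.023 0.074] n [-0.525 -0.084  0.847]
top blue [315, 160, 14
[... 240 characters left out ...]
564 0.066 0.823]
scene red [350, 244, 28, 30, 544] mean [0.5635 0.0508 0.0659] lo [0.539 0.021 0.048] hi [0.589 0.079 0.083] n [0.561 0.05  0.826]
scene green [307, 259, 26, 9, 111] mean [ 0.6368 -0.0343  0.068 ] lo [ 0.614 -0.061  0.052] hi [ 0.658 -0.009  0.083] n [ 0.579  0.06  -0.813]
scene green [376, 282, 28, 11, 137] mean [0.616  0.1525 0.0679] lo [0.595 0.124 0.054] hi [0.637 0.179 0.083] n [-0.573 -0.067  0.817]
scene blue [268, 289, 14, 13, 78] mean [ 0.7813 -0.0688  0.0646] lo [ 0.751 -0.079  0.043] hi [ 0.799 -0.06   0.075] n [-0.13  -0.732  0.669]
scene blue [302, 303, 88, 61, 903] mean [0.7567 0.1132 0.0506] lo [0.718 0.019 0.031] hi [0.799 0.213 0.074] n [ 0.344  0.026 -0.939]
```

View pics/c.png

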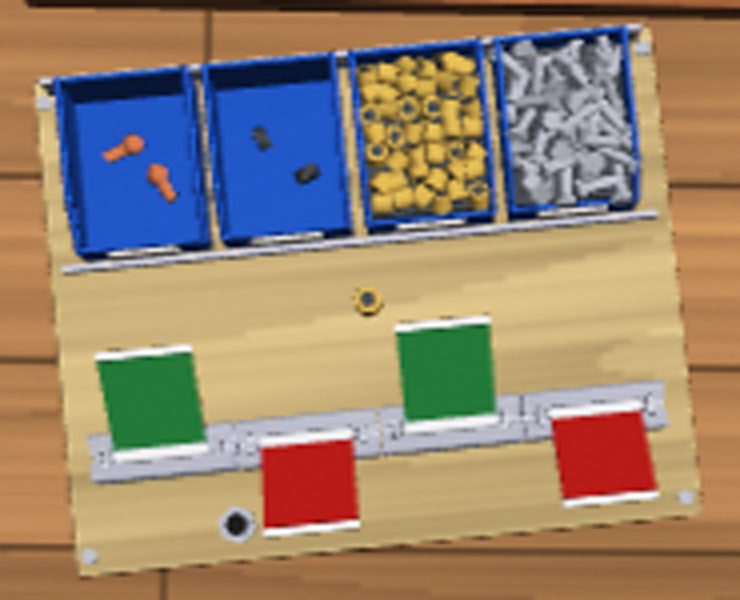

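Call:
move_arm:
  claw: 0
  moves: [0.165, 0.252, 0, 0, 0, -0.0057, 0.165, 0.252, 0, 0, 0, -0.0057, 0.165, 0.252, 0, 0, 0, -0.0057, 0.165, 0.252, 0, 0, 0, -0.0057, 0.165, 0.252, 0, 0, 0, -0.0057, 0.165, 0.252, 0, 0, 0, -0.0057, 0.165, 0.252, 0, 0, 0, -0.0057, 0.165, 0.252, 0, 0, 0, -0.0057, 0.165, 0.252, 0, 0, 0, -0.0057, 0.165, 0.252, 0, 0, 0, -0.0057]

```text
t: 1.35
tcp_pos: [0.5235, -0.1412, 0.2312]
eef_rot: [[0.994, 0.11, -0.0], [0.11, -0.994, -0.0], [-0.0, 0.0, -1.0]]
wrist_force: [0.6, -0.4, 0.5]
opening: 0.0
gripper_force: 0.0
```

Call:
move_arm:
  moves: [0, -0.01, -0.2, 0, 0, 0, 0, 0, -0.2, 0, 0, 0, 0, 0, -0.2, 0, 0, 0, 0, 0, -0.2, 0, 0, 0, 0, 0, 0, 0, 0, 0, 0, 0, 0, 0, 0, 0]

```text
t: 2.1
tcp_pos: [0.5238, -0.1449, 0.0725]
eef_rot: [[0.994, 0.111, 0.002], [0.111, -0.994, -0.0], [0.002, 0.001, -1.0]]
wrist_force: [-0.0, -0.2, 0.4]
opening: -0.0001
gripper_force: 0.0
```

Call:
move_arm:
  moves: [0.075, 0.008, -0.02, 0, 0, 0, 0.07, 0.008, 0.07, 0, 0, 0, 0.05, 0.0055, 0.04, 0, 0, 0, 0.06, 0.0065, 0.025, 0, 0, 0, 0.07, 0.0075, 0.02, 0, 0, 0, 0.07, 0.0075, 0.01, 0, 0, 0, 0.07, 0.0075, 0, 0, 0, 0, 0.04, 0.0045, 0, 0, 0, 0, 0, 0, 0, 0, 0, 0, 0, 0, 0, 0, 0, 0]

```text
t: 3.35
tcp_pos: [0.6234, -0.1339, 0.1]
eef_rot: [[0.994, 0.11, -0.001], [0.11, -0.994, -0.0], [-0.001, -0.0, -1.0]]
wrist_force: [-0.3, -0.1, 0.5]
opening: 0.0001
gripper_force: 0.0
```

```bash
python3 - <<'E'
from h import *
grab('scene');d=np.load('scene.npz');cv2.imwrite('pics/s1.png',cv2.resize(d['image'][150:400,200:450,::-1],None,fx=2.4,fy=2.4))
E
```

```text
(no output)
```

View pics/s1.png

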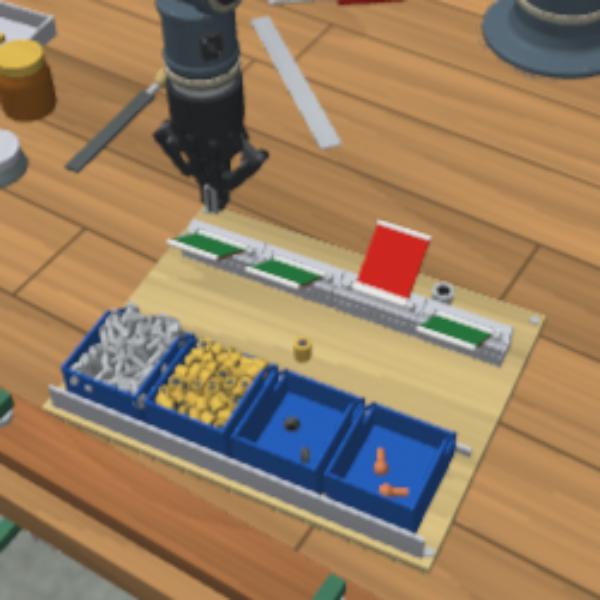

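The camera at (205,245) shows the bolts' tag now green, with the rest undisturbed. Next is the leftmost tag, from the bin side.

Call:
move_arm:
  moves: [0, 0, 0.25, 0, 0, 0, 0, 0, 0.25, 0, 0, 0, 0.053, 0.294, 0, 0, 0, 0, 0.053, 0.294, 0, 0, 0, 0, 0.053, 0.294, 0, 0, 0, 0, 0.053, 0.294, 0, 0, 0, 0, 0.053, 0.294, 0, 0, 0, 0, 0, 0, 0, 0, 0, 0, 0, 0, 0, 0, 0, 0]

```text
t: 4.53
tcp_pos: [0.6766, 0.1595, 0.2]
eef_rot: [[0.994, 0.111, -0.001], [0.111, -0.994, -0.001], [-0.001, 0.001, -1.0]]
wrist_force: [0.2, -1.0, -0.3]
opening: -0.0001
gripper_force: 0.0
```

Call:
move_arm:
  moves: [0, 0, -0.2, 0, 0, 0, 0, 0, -0.2, 0, 0, 0, 0, 0, -0.15, 0, 0, 0, 0, 0, -0.09, 0, 0, 0, 0, 0, 0, 0, 0, 0, 0, 0, 0, 0, 0, 0]

```text
t: 5.28
tcp_pos: [0.678, 0.1599, 0.0738]
eef_rot: [[0.994, 0.11, 0.002], [0.11, -0.994, 0.0], [0.002, -0.0, -1.0]]
wrist_force: [-0.2, 0.8, 0.6]
opening: -0.0003
gripper_force: 0.0
```

Call:
move_arm:
  moves: [-0.075, -0.008, -0.02, 0, 0, 0, -0.07, -0.008, 0.07, 0, 0, 0, -0.05, -0.0055, 0.04, 0, 0, 0, -0.06, -0.0065, 0.025, 0, 0, 0, -0.07, -0.0075, 0.02, 0, 0, 0, -0.07, -0.0075, 0.01, 0, 0, 0, -0.07, -0.0075, 0, 0, 0, 0, -0.04, -0.0045, 0, 0, 0, 0, 0, 0, 0, 0, 0, 0, 0, 0, 0, 0, 0, 0]

```text
t: 6.52
tcp_pos: [0.5764, 0.1491, 0.1013]
eef_rot: [[0.994, 0.11, 0.001], [0.11, -0.994, 0.0], [0.001, -0.0, -1.0]]
wrist_force: [-0.9, 0.2, -0.9]
opening: 0.0
gripper_force: 0.0
```

Call:
move_arm:
  moves: [0, 0, 0.25, 0, 0, 0, 0, 0, 0.25, 0, 0, 0, 0, 0, 0.25, 0, 0, 0, -0.1, -0.25, 0, 0, 0, 0, -0.1, -0.25, 0, 0, 0, 0, -0.1, -0.25, 0, 0, 0, 0, -0.1, -0.25, 0, 0, 0, 0, 0, 0, 0, 0, 0, 0, 0, 0, 0, 0, 0, 0]

```text
t: 7.65
tcp_pos: [0.4965, -0.0503, 0.2516]
eef_rot: [[0.994, 0.111, 0.001], [0.111, -0.994, 0.001], [0.001, -0.0, -1.0]]
wrist_force: [-0.2, -0.1, -0.1]
opening: 0.0002
gripper_force: 0.0
```

```bash
python3 - <<'E'
from h import *
grab('scene');d=np.load('scene.npz');cv2.imwrite('pics/s2.png',cv2.resize(d['image'][150:400,200:450,::-1],None,fx=2.4,fy=2.4))
E
```

```text
(no output)
```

View pics/s2.png

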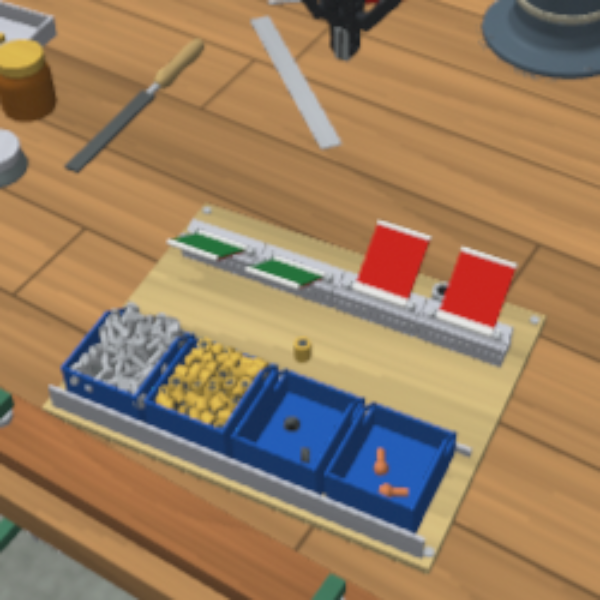

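The tags in front of the bolts and bushes show green at (207,245) and (287,272). Those in front of the nuts and rivets show red at (393,262) and (478,288). Nothing else has moved and the arm is clear.

```bash
python3 -c "
from rig import r
print(r.close_job())"
```

```text
the job is handed in; nothing more can be done
None
```

I flipped the two wrong tags (bolts to green, rivets to red), left the other two as they were, and handed the job in at about 8 s with nothing else seen to move.

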